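# Release the graphite marver pad and trap it with the other finger

## Task

Release the grooved graphite pad from its quick-change holder on the glass-bead bench: press the holder's key right down with one fingertip while the other finger waits just in front of the pad, and stop the pad with that finger as the spring kicks it out, with more than half of its length still between the side rails. Do not pinch or lift the pad (graphite breaks if it drops), and leave the spare brass pad, the hand paddle and the jar where they are. Finish while holding it so: key still fully down under one finger, pad flat and still against the other.

Things in the scene. Friction and masses are not known exactly. Their poses are not given: they have to be found in the camera images.
- holder: Fixed quick-change holder, base 160 x 120 x 10 mm. Origin on the bench, under the lane's centre line. Pad leaves along -x, key at +y, z up. Aluminium lane 66 mm wide, floor at z = 32 mm, x = -55 to 62 mm; side rails |y| = 26.5 to 33, x = -5 to 60, 6 mm high. Behind the pad a spring plunger pushes it with 4.5 N seated, 1.5 N after its 34 mm stroke; its housing (x = 68 to 96 mm) is 49 mm high.
- lane_front (a point): Point on the lane floor, on its centre line, 18 mm in front of the seated pad's front edge: x = -23, y = 0, z = 32 mm in the holder's frame. The lane is open and flat here and drops off 32 mm further out; an unstopped pad shoots off it at once. Beside it (x = -5.8 to -10.5, |y| = 14 to 22 mm) the key's two catch teeth stand 6 mm above the floor.
- key_top (a point): Centre of the top of the release key's steel paddle; moves with the key. At rest x = -23, y = 54, z = 44 mm in the holder's frame, so 54 mm sideways from lane_front and 12 mm above the lane floor. Paddle 32 mm (holder's x) by 30 mm (y). Nothing stands between paddle and lane_front; the side rail ends 18 mm behind that line.
- release_key (a joint): Travel of the release key, m: 0 up (at rest), 0.008 fully down. Pressed straight down; spring 2.6 N at rest, 5.8 N fully down, plus about 1 N rubbing at the catch. The pad is let go at about 0.006; fully down the paddle's top is 4 mm above the lane floor, the teeth 2 mm below it. When let up the key and its teeth spring back up.
- marver_pad: Loose dark graphite pad (plate for shaping hot glass), 60 mm (x) x 50 mm (y) x 13 mm thick, about 70 g, slippery, three shallow grooves along its top. Origin at the centre of its underside, axes along the holder's. Seated it lies at x = 25, y = 0, z = 32 mm in the holder's frame, front edge level with the front ends of the side rails (x = -5 mm).
- spare_pad: Bystander: loose square brass pad 50 x 50 x 12 mm lying on the bench; origin at the centre of its underside. Leave alone.
- graphite_paddle: Bystander: loose graphite hand paddle, 225 mm long, lying along its own x, blade 80 x 44 x 16 mm at +x, round wooden handle 22 mm thick at -x; origin on the underside near the middle. Leave alone.
- frit_jar: Bystander: loose closed amber glass jar with steel cap, 52 mm across, 66 mm high; origin at the centre of its underside. Leave alone.
Mind the look-alikes: they are no part of the job. There is more than one size of the marver_pad; the job needs the largest.

How it is judged:
On the way:
1. the release key is pressed down (value of joint release_key above 0.0055 m), for 0.1 s.
At the end, for the whole second after the job is handed in: For the last second: key held down (5.8 of 8 mm or more); pad popped out 3 to 31 mm from its seat (about half or more still between the rails), flat on the lane (within 3 mm of its floor, tilt under 0.06 rad), at rest, pressing on a finger with over 0.3 N (value of joint release_key above 0.0058 m and x of marver_pad in the frame of holder between -0.006 and 0.022 m and z of marver_pad in the frame of holder between 0.029 and 0.035 m and angle between marver_pad's own z axis and vertical below 0.06 rad and contact force between the fingers and marver_pad above 0.3 N and linear speed of marver_pad below 0.01 m/s); the arm keeps its last pose, push and grip.
It fails at once if the pad slid out past the finger (more than 40 mm) (x of marver_pad in the frame of holder below -0.015 m).
It fails at once if the pad was lifted (more than 10 mm) (z of marver_pad in the frame of holder above 0.042 m).
It fails at once if spare_pad was disturbed (moved more than 20 mm) (distance of spare_pad from where it was at the start of the episode above 0.02 m).
It fails at once if graphite_paddle was disturbed (moved more than 20 mm) (distance of graphite_paddle from where it was at the start of the episode above 0.02 m).
It fails at once if frit_jar was disturbed (moved more than 20 mm) (distance of frit_jar from where it was at the start of the episode above 0.02 m).
It also fails if it takes over 27 s, if anything falls off the work surface, if the arm or the gripper's body presses on something with over 40 N, if the wrist force passes 120 N, or if a joint passes its speed limit or range.

## Robot

A 7-joint arm with a two-finger parallel gripper is mounted at the origin on the work surface. World frame = base frame: x ahead of the robot, y to its left, z up, the work surface at z = 0. Lengths are in m, angles in rad, forces in N, time in s.
With the tool pointing down it reaches from about 0.4 to 0.85 m from the base axis. Payload 4.4 kg.
Tool frame: the origin (TCP) lies at the very end of the fingers, on their centre line; the grasp point (between the pads) lies 19 mm behind it; z points along the fingers, x is the direction in which the jaws open and shut, and the axes are right-handed (so a half turn about z gives the same grasp; the last joint's range is limited). The gripper opens to 94 mm and grips with 3 to 60 N. Pads are 16 mm wide; open, the fingers measure 119 mm over their backs; the gripper's body (75 mm by 177 mm) begins 78 mm behind the grasp point.
Start: joints at [1.247, 0.628, 0.038, 1.517, -0.027, 0.996, -0.02], TCP at [0.166, -0.629, 0.205] pointing down, gripper open.
Joint ranges: [-3.06, 3.06], [-0.37, 2.12], [-1.25, 1.32], [0.18, 2.47], [-1.1, 4.24], [0.23, 1.98], [-2.94, 2.94]. Speed limits (rad/s): [2.57, 2.57, 3.14, 3.14, 3.14, 3.14, 3.14].

## Interface

Orientations are given as a unit quaternion [w, x, y, z].
In Python, from plant import get_state, capture, sign_off, spot_in, regions_of, mark_of gives the robot as it stands. The module is installed in compiled form; this text tells all that it offers.
- The arm moves only by the tool send_rows, never from a script. Its argument "motion" is text: rows parted by semicolons, each of 6 numbers parted by spaces: the shift along the tool's x, y, z in m, then the turn, a rotation vector about the tool's x, y, z in degrees. In form: dx dy dz ax ay az; .... A call has exactly 10 rows; each row is the pose to reach, as a shift and turn from the pose commanded when the call began, along the tool's axes at that moment; what a row does not reach only later rows make up. A row lasts 1/12 s, in which the tool goes at most 41.7 mm and 7.16 degrees, less where a joint would pass 70% of its speed; a pose out of reach is approached as far as the arm can. A call with a gripper value outside its range is refused whole. "hand" is the closure, from 0 (fully open) to 1 (shut), set as the call begins (left out, the last holds). The fingers move at their own pace and stop on an object; "squeeze" is the grip in N (left out, the last holds). Time passes only in rows, so rows that repeat a pose let the fingers close, or fill a call up. It gives the time, the measured TCP pose, the force and the opening at its end, in the units of the state.
- get_state(): the state, without advancing time (a new reading comes with each control period).
- capture(name): name is "scene" or "top" or "wrist"; returns a dict with "image" (384x512x3 uint8, red, green, blue), "camera_matrix" (3x3 intrinsics, pixels), "origin" and "attitude" of the camera in the world. Camera axes: x right, y up, looking along -z (the intrinsics and any distortion apply to the point x, -y, -z); pixel columns grow to the right and rows downward; lengths in m; the calibration is good to about 2 mm. The wrist camera is an equidistant fisheye: a pixel r from the principal point sees the ray r / f radians off the axis. A picture is of the moment at which its call begins. There is no depth.
- sign_off(): hands the job in, once; it reports no verdict.
Trained networks look in a picture, given as the dict that the camera call returned (one of the last four; its "shot" number tells which), for a name from the list of things; names that differ only in an ending like _2 or _b are one class to them, and where a whole thing is asked for, a point or a joint stands for the part that bears it (a point fixed in the world has none). Each returns a list of dicts, best first, with "score" (0 to 1); they miss things now and then, are a little off and sometimes report something else, mostly with a low value. They report only what shows in the picture. A call takes as long as a camera call. They do not tell look-alikes from the thing itself.
- spot_in(label, picture): "rect" ([left, top, width, height] in pixels, round what is visible of it).
- regions_of(label, picture): "pixels" (384x512 bool, what is visible of it) and "rect" ([left, top, width, height] in pixels, round what is visible of it).
- mark_of(label, picture): "at" ([column, row] in pixels: a listed point, or the origin of a listed thing).
The state is a dict: "time_s": time; "joints": joint angles; "joint_velocities": joint speeds; "effort": joint torques, N m; "eef_pos": TCP position; "tool_rot": TCP orientation; "wrist_force": force on the tool from outside, world axes, zero at the start; "moment": the same for the moment, N m; "width": opening from 0.0 (shut) to 1.0 (fully open).
Only numpy, scipy, OpenCV 4.12 (cv2) and the standard library are available. Lean on these libraries where they do the work, as an engineer would, in place of code of your own. Each camera call takes 0.05 s, during which the arm holds its last target.

## Working session

There is one attempt and no reset: what is moved stays moved. The work goes in short steps, Python scripts to look and compute and a tool call to move; the robot and the scene stay as the last step left them, time stands still between calls to the robot, and variables do not carry over. Pictures are saved under pics/ and viewed, and the job is handed in when it is done.

Besides the shell and the picture viewer there is one more tool, called after "Emit:" by a JSON object that holds its "op" and its "data", one argument or row to a line. send_rows: Moves the arm, as the interface text tells. Its arguments: {"type":"object","properties":{"motion":{"type":"string"},"hand":{"type":"number"},"squeeze":{"type":"number"}},"required":["motion"]}

```bash
mkdir -p pics
cat > h.py <<'E'
import numpy as np,cv2
from plant import *
from scipy.spatial.transform import Rotation as R
def rot(q): return R.from_quat([q[1],q[2],q[3],q[0]]).as_matrix()
def att(a):
    a=np.array(a); return a if a.shape==(3,3) else rot(a)
def ray(c,px,fish=False):
    K=np.array(c['camera_matrix']);u=(px[0]-K[0,2])/K[0,0];v=(px[1]-K[1,2])/K[1,1]
    if fish:
        r=np.hypot(u,v);s=np.sin(r)/r if r>0 else 1;d=np.array([u*s,-v*s,-np.cos(r)])
    else: d=np.array([u,-v,-1.])
    return np.array(c['origin']),att(c['attitude'])@d
def atz(c,px,z,fish=False):
    o,d=ray(c,px,fish);return o+d*(z-o[2])/d[2]
def proj(c,P,fish=False):
    p=att(c['attitude']).T@(np.array(P)-np.array(c['origin']));x,y,z=p[0],-p[1],-p[2]
    K=np.array(c['camera_matrix'])
    if fish:
        r=np.hypot(x,y);t=np.arctan2(r,z);x,y=x/r*t,y/r*t
    else:x,y=x/z,y/z
    return np.array([K[0,0]*x+K[0,2],K[1,1]*y+K[1,2]])
def save(n,im,s=1):
    cv2.imwrite('pics/'+n+'.png',cv2.resize(cv2.cvtColor(im,cv2.COLOR_RGB2BGR),None,fx=s,fy=s,interpolation=cv2.INTER_CUBIC))
E
python3 - <<'E'
from h import *
print(get_state())
for n in ['scene','top']:
    c=capture(n);save(n+'1',c['image'],1.5)
    print(n,{k:v for k,v in c.items() if k!='image'})
    for l in ['marver_pad','key_top','lane_front','holder']:
        for m in mark_of(l,c)[:4]: print(l,m['score'],m['at'])
    for m in spot_in('marver_pad',c): print('rect',m)
E
```

```text
{'time_s': 0.0, 'joints': array([ 1.24721894,  0.62933298,  0.03849156,  1.51834778, -0.02700008,
        0.99627739, -0.0199994 ]), 'joint_velocities': array([ 2.51679736e-04, -7.20420038e-04, -4.88646207e-05,  9.59692194e-04,
       -8.68430209e-04, -4.14914667e-04, -1.07103203e-03]), 'effort': array([-1.75904857e-03, -5.49745524e+01,  1.14331238e+00, -1.86637098e+01,
       -5.21190371e-02,  2.35715794e-02,  1.66451759e-04]), 'eef_pos': array([ 0.16553878, -0.62789268,  0.20457002]), 'tool_rot': array([-5.42517005e-04,  7.92115244e-01, -6.10370861e-01, -7.46848511e-04]), 'wrist_force': array([0.43449174, 0.4385827 , 0.36938889]), 'moment': array([0.00548061, 0.03171855, 0.00821856]), 'width': 0.9980219296957932}
scene {'camera_matrix': array([[418.85881827,   0.        , 260.72455795],
       [  0.        , 418.85881827, 193.96797686],
       [  0.        ,   0.        ,   1.        ]]), 'origin': array([ 1.21985448, -0.15324507,  0.49251182]), 'attitude': array([0.720881  , 0.39349607, 0.26427933, 0.50561632]), 'shot': 1}
marver_pad 0.85 [193.9, 207.2]
marver_pad 0.83 [262.9, 208
[... 281 characters left out ...]
 224.8, 34.4, 47.5], 'score': 0.19}
top {'camera_matrix': array([[352.83014369,   0.        , 250.8664731 ],
       [  0.        , 352.83014369, 195.2830327 ],
       [  0.        ,   0.        ,   1.        ]]), 'origin': array([0.58250251, 0.07068054, 0.70625771]), 'attitude': array([ 0.71362378,  0.01759165, -0.0215901 , -0.69997535]), 'shot': 2}
marver_pad 0.8 [244.8, 190.8]
marver_pad 0.61 [242.4, 268.1]
marver_pad 0.54 [301.3, 246.8]
key_top 0.71 [213.3, 217.1]
lane_front 0.78 [246.3, 216.2]
holder 0.78 [245.3, 206.4]
rect {'rect': [232.3, 258.2, 22.2, 25.5], 'score': 0.95}
rect {'rect': [229.7, 175.9, 27.6, 32.4], 'score': 0.64}
rect {'rect': [288.4, 232.3, 22.4, 27.9], 'score': 0.64}
```

View pics/scene1.png

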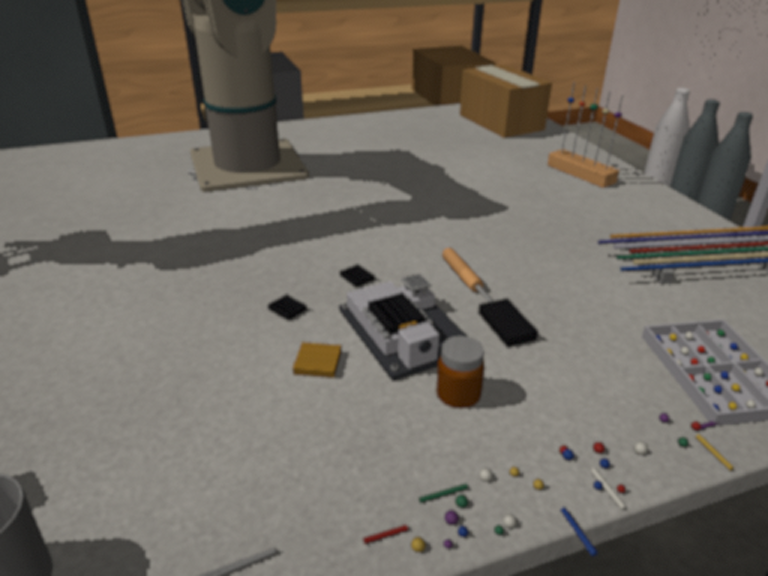

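View pics/top1.png

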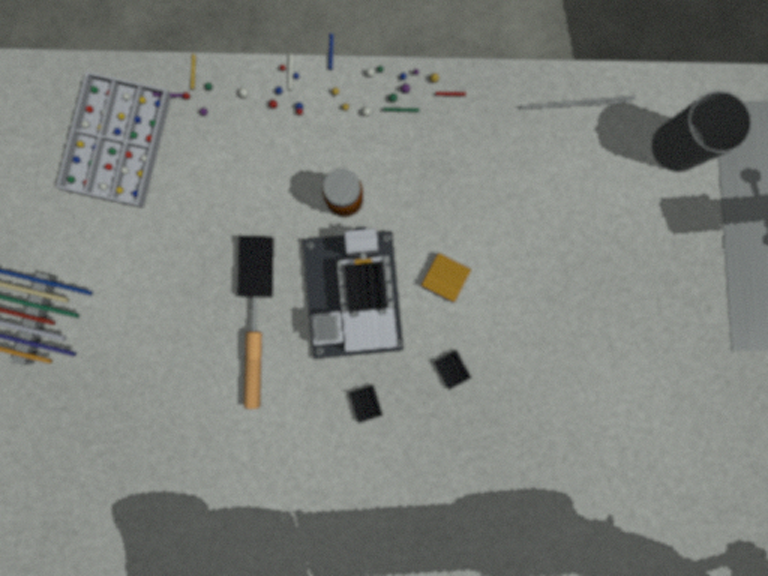

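Run:
```python
from h import *
ct=capture('top');cs=capture('scene')
for l,z in [('marver_pad',.032),('key_top',.044),('lane_front',.032),('holder',0)]:
    for n,c in (('t',ct),('s',cs)):
        for m in mark_of(l,c)[:2]: print(l,n,m['score'],m['at'],atz(c,m['at'],z))
save('topc',ct['image'][145:245,195:285],6)
save('scc',cs['image'][170:265,215:330],6)
np.savez('c.npz',t=ct['image'],s=cs['image'])
```

```text
marver_pad t 0.9 [242.6, 268.0] [0.48186568 0.08022584 0.032     ]
marver_pad t 0.81 [244.7, 191.4] [0.62715844 0.07917356 0.032     ]
marver_pad s 0.81 [190.4, 208.7] [ 0.57255798 -0.04541399  0.032     ]
marver_pad s 0.81 [241.4, 183.6] [0.51884057 0.07345821 0.032     ]
key_top t 0.62 [214.2, 215.8] [0.5794655  0.13520204 0.044     ]
key_top s 0.72 [278.9, 185.5] [0.56830114 0.13651011 0.044     ]
lane_front s 0.74 [250.6, 197.3] [0.573089   0.07467118 0.032     ]
holder t 0.93 [242.4, 206.2] [0.59951438 0.08358114 0.        ]
holder s 0.67 [258.3, 220.0] [0.60802888 0.0784866  0.        ]
holder s 0.41 [279.7, 185.8] [ 5.06100263e-01  1.66131956e-01 -5.55111512e-17]
```

View pics/topc.png

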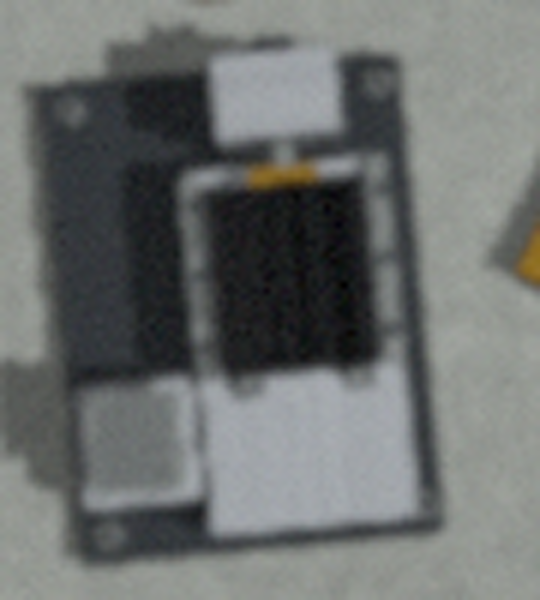

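View pics/scc.png

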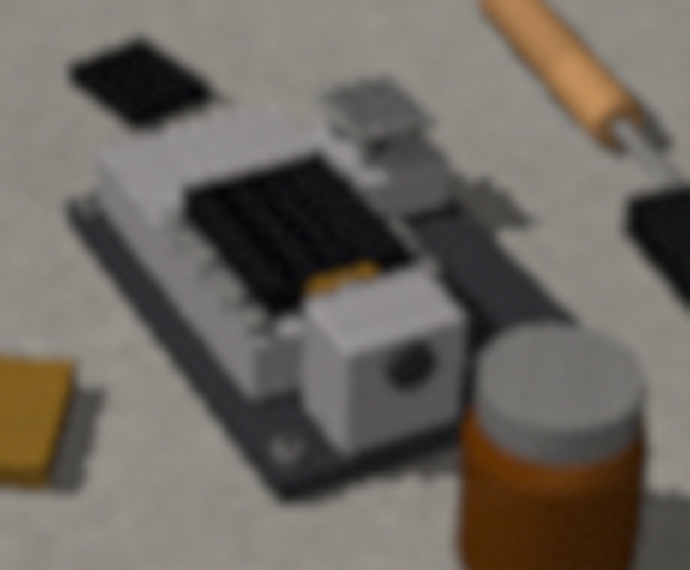

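```bash
cat > fit.py <<'E'
from h import *
from scipy.optimize import least_squares
ct=capture('top');cs=capture('scene')
T=[((-55,33,32),(210,535)),((-55,-33,32),(418,513)),((-5,25,45),(215,375)),((-5,-25,45),(382,358)),((55,25,45),(205,190)),((55,-25,45),(357,180)),
((-39,69,44),(95,492)),((-39,39,44),(185,485)),((-7,39,44),(180,388)),((-7,69,44),(90,398))]
S=[((-55,-33,32),(100,160)),((-5,-25,45),(190,190)),((-5,25,45),(318,152)),((55,-25,45),(275,312)),((55,25,45),(408,250))]
def W(p,P):
    c,s=np.cos(p[2]),np.sin(p[2]);P=np.array(P)/1000.
    return np.array([p[0]+c*P[0]-s*P[1],p[1]+s*P[0]+c*P[1],P[2]])
def res(p,use='ts'):
    r=[]
    if 't' in use:
        for P,q in T: r+=list(proj(ct,W(p,P))-(np.array([195,145])+(np.array(q)+.5)/6-.5))
    if 's' in use:
        for P,q in S: r+=list(proj(cs,W(p,P))-(np.array([215,170])+(np.array(q)+.5)/6-.5))
    return np.array(r)
if __name__=='__main__':
  for u in ['t','s','ts']:
    f=least_squares(res,[.6,.08,0],args=(u,),loss='soft_l1');print(u,f.x);print(np.round(res(f.x,u).reshape(-1,2),1).tolist())
  for n,P in [('lane',(-23,0,32)),('key',(-23,54,44))]: print(n,W(f.x,P))
E
python3 fit.py
```

```text
t [0.6040894  0.07899376 0.11582568]
[[0.5, 0.1], [0.3, 0.4], [1.0, 0.1], [-0.2, 0.3], [-0.3, -0.8], [0.8, -1.7], [-0.7, 1.0], [0.3, 0.6], [-0.5, -0.3], [-1.4, -0.4]]
s [0.60454828 0.07896165 0.13220021]
[[-0.8, -0.7], [-1.0, 0.7], [0.9, 0.5], [-0.2, -2.5], [1.8, 0.4]]
ts [0.60422377 0.07909174 0.11989299]
[[0.5, 0.1], [0.4, 0.3], [1.0, 0.1], [-0.3, 0.2], [-0.5, -0.8], [0.6, -1.8], [-0.6, 1.0], [0.3, 0.6], [-0.5, -0.3], [-1.4, -0.3], [-0.5, -0.9], [-1.0, 0.5], [1.0, 0.4], [-0.7, -2.7], [1.5, 0.5]]
lane [0.58138888 0.0763408  0.032     ]
key [0.57493016 0.12995316 0.044     ]
```

The pad seated in the holder at top-view pixel (245,191) is about 60 x 50 mm. The loose dark pads at (242,268) and (301,247) are smaller look-alikes, so the seated one is the target. The top and scene fits agree: holder at about (0.604, 0.079), yaw about 0.12.

Emit:
{"op": "send_rows", "data": {
  "motion": "-.02 -.02 0 0 0 0; -.048 -.047 0 0 0 0; -.076 -.075 0 0 0 0; -.104 -.102 0 0 0 0; -.132 -.129 0 0 0 0; -.16 -.156 0 0 0 0; -.188 -.183 0 0 0 0; -.217 -.21 0 0 0 0; -.246 -.238 0 0 0 0; -.275 -.266 0 0 0 0",
  "hand": 0.56,
  "squeeze": 20
}}

```text
time_s: 2.03
eef_pos: [0.3535, -0.2932, 0.2058]
tool_rot: [-0.0, 0.792, -0.611, 0.0]
wrist_force: [1.5, -1.1, 0.5]
width: 0.44
```

Emit:
{"op": "send_rows", "data": {
  "motion": "-.028 -.027 0 0 0 1; -.056 -.054 0 0 0 2; -.084 -.081 0 0 0 3; -.112 -.108 0 0 0 4; -.14 -.135 0 0 0 5; -.168 -.162 0 0 0 6; -.196 -.189 0 0 0 7; -.224 -.217 0 0 0 7.9; -.253 -.245 -.0 0 0 7.9; -.282 -.273 -.0 0 0 7.9"
}}

```text
time_s: 2.87
eef_pos: [0.5458, 0.0494, 0.2058]
tool_rot: [-0.0, 0.748, -0.663, 0.0]
wrist_force: [0.9, -0.4, 0.1]
width: 0.442
```

```bash
cat > d.py <<'E'
from h import *
import sys
s=get_state();M=rot(s['tool_rot']);x,y,z=map(float,sys.argv[1:4])
print(s['time_s'],s['eef_pos'],s['wrist_force'],s['width'],'yaw x',np.degrees(np.arctan2(M[1,0],M[0,0])),'tilt',M[:,2])
print('tool shift',M.T@(np.array([x,y,z])-s['eef_pos']))
E
python3 d.py .5762 .1029 .12
```

```text
2.8667 [0.54576759 0.04936228 0.20577825] [ 0.89373355 -0.38767126  0.08007439] 0.4415284503506676 yaw x -83.13155179183569 tilt [ 6.64105086e-04 -9.29832155e-05 -9.99999775e-01]
tool shift [-0.04952881 -0.03656098  0.08579346]
```

Emit:
{"op": "send_rows", "data": {
  "motion": "-.02 -.015 0.01 0 0 0; -.04 -.03 .03 0 0 0; -.0495 -.0365 .06 0 0 0; -.0495 -.0365 .085 0 0 0; -.0495 -.0365 .085 0 0 0; -.0495 -.0365 .085 0 0 0; -.0495 -.0365 .085 0 0 0; -.0495 -.0365 .085 0 0 0; -.0495 -.0365 .085 0 0 0; -.0495 -.0365 .085 0 0 0"
}}

```text
time_s: 3.7
eef_pos: [0.5761, 0.1007, 0.1219]
tool_rot: [-0.001, 0.748, -0.664, 0.001]
wrist_force: [-0.1, 0.6, 0.3]
width: 0.441
```

```bash
python3 d.py .5762 .1029 .12
python3 - <<'E'
from h import *
w=capture('wrist');save('w1',w['image'],1.5);print({k:v for k,v in w.items() if k!='image'})
for l in ['lane_front','key_top','marver_pad']:
  for m in mark_of(l,w)[:2]: print(l,m,atz(w,m['at'],.044 if l=='key_top' else .032,True))
from fit import W
p=[.60422,.07909,.1199]
for P in [(-23,0,32),(-23,54,44),(-5,25,45),(-5,-25,45),(-55,33,32),(-55,-33,32)]: print(P,W(p,P),proj(w,W(p,P),True)*1.5)
s=get_state();print(s['eef_pos'])
save('t2',capture('top')['image'][125:265,175:315],5)
E
```

```text
3.7 [0.57610137 0.10069434 0.12191349] [-0.12107091  0.6305693   0.27708163] 0.44064317896428806 yaw x -83.17303826451496 tilt [ 2.40975599e-03  4.10492818e-04 -9.99997012e-01]
tool shift [-0.00217806 -0.00035545  0.00191463]
{'camera_matrix': array([[297.31863964,   0.        , 256.47285384],
       [  0.        , 297.31863964, 190.31056813],
       [  0.        ,   0.        ,   1.        ]]), 'origin': array([0.65429593, 0.10989054, 0.30207095]), 'attitude': array([ 0.7411978 , -0.10072816,  0.08952318, -0.65762091]), 'shot': 7}
lane_front {'at': [282.7, 192.9], 'score': 0.6} [0.58040808 0.07606963 0.032     ]
key_top {'at': [221.5, 195.7], 'score': 0.6} [0.57443882 0.13241441 0.044     ]
marver_pad {'at': [364.2, 244.6], 'score': 0.91} [ 0.53452884 -0.01880335  0.032     ]
marver_pad {'at': [285.6, 140.2], 'score': 0.72} [0.63020251 0.08032204 0.032     ]
(-23, 0, 32) [0.58138513 0.0763389  0.032     ] [423.84976939 287.82317196]
(-23, 54, 44) [0.57492603 0.12995122 0.044     ] [336.3355262  293.25443787]
(-5, 25, 45) [0.59626557 0.10331245 0.045     ] [384.17054298 264.52340268]
(-5, -25, 45) [0.60224622 0.05367142 0.045     ] [467.81899797 264.72348536]
(-55, 33, 32) [0.54566764 0.10527437 0.032     ] [371.98744795 335.11746564]
(-55, -33, 32) [0.55356209 0.03974821 0.032     ] [472.20779058 334.44861839]
[0.57529796 0.10096367 0.12062911]
```

View pics/w1.png

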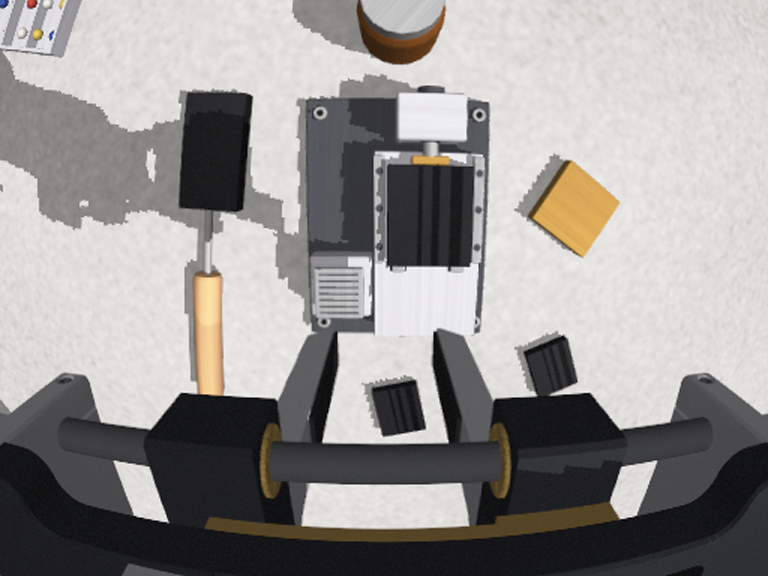

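View pics/t2.png

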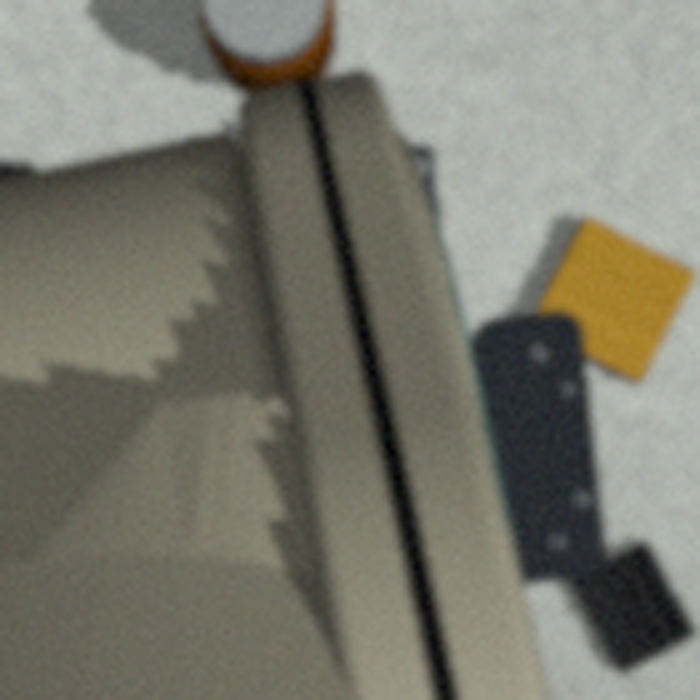

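Run:
```python
from h import *
w=capture('wrist');save('w2',w['image'][180:340,170:350],4.4)
s=get_state();M=rot(s['tool_rot']);print(s['eef_pos'],s['width'])
for a in [(-.0207,-.008,0),(-.0207,.008,0),(.0207,-.008,0),(.0207,.008,0),(-.0332,-.008,0),(.0332,-.008,0)]:
    print(a,(proj(w,s['eef_pos']+M@np.array(a),True)-[170,180])*4.4)
import fit
from scipy.optimize import least_squares
Q=[((-5,25,45),(387,266)),((-5,-25,45),(472,265)),((-55,33,32),(374,335)),((-55,-33,32),(474,335)),((55,25,45),(387,166)),((55,-25,45),(473,166))]
f=least_squares(lambda p:np.concatenate([proj(w,fit.W(p,P),True)-np.array(q)/1.5 for P,q in Q]),[.6,.08,.12],loss='soft_l1');print(f.x,np.round(f.fun*1.5,1))
```

```text
[0.57527382 0.10098138 0.12050739] 0.4399891540139961
(-0.0207, -0.008, 0) [239.88150894 180.51574457]
(-0.0207, 0.008, 0) [243.8875862  277.61472281]
(0.0207, -0.008, 0) [519.13632045 180.56593513]
(0.0207, 0.008, 0) [515.16506545 277.67412629]
(-0.0332, -0.008, 0) [156.90131275 179.70596106]
(0.0332, -0.008, 0) [602.1539052  179.78560122]
[0.60285512 0.07780407 0.12119388] [-0.3 -0.  -1.3  1.1  0.3  1.6  0.8  0.8 -0.3 -2.9  0.9 -1.4]
```

View pics/w2.png

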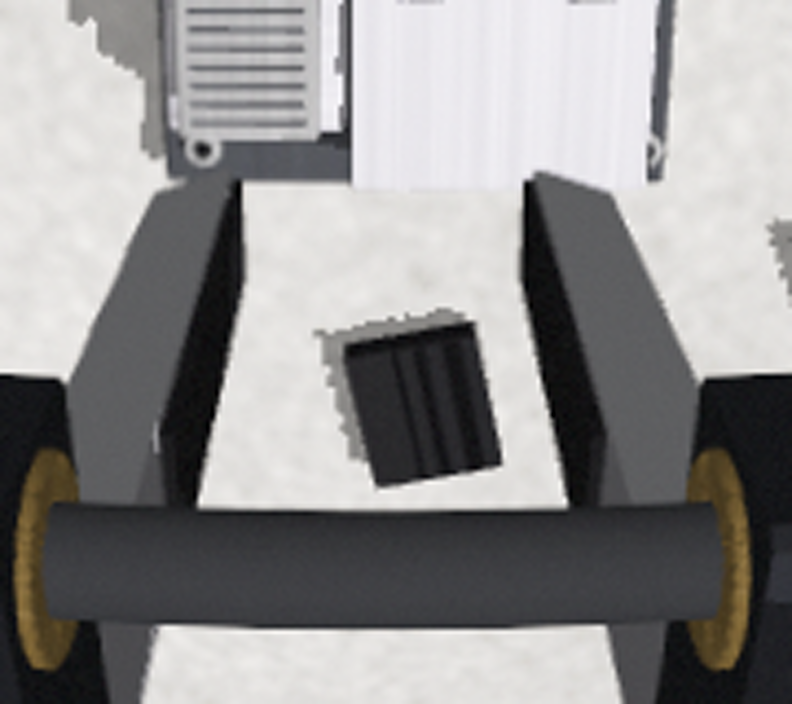

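Emit:
{"op": "send_rows", "data": {
  "motion": "-.001 0 .01 0 0 0; -.001 0 .025 0 0 0; -.001 0 .04 0 0 0; -.001 0 .055 0 0 0; -.001 0 .066 0 0 0; -.001 0 .068 0 0 0; -.001 0 .068 0 0 0; -.001 0 .068 0 0 0; -.001 0 .068 0 0 0; -.001 0 .068 0 0 0"
}}

```text
time_s: 5.03
eef_pos: [0.5758, 0.1021, 0.0533]
tool_rot: [-0.001, 0.748, -0.663, 0.0]
wrist_force: [-0.6, -0.6, 0.4]
width: 0.44
```

```bash
python3 - <<'E'
from h import *
w=capture('wrist');save('w3',w['image'][80:260,150:370],3.6)
c=capture('scene');save('s3',c['image'][150:260,210:330],6)
E
python3 d.py .575 .1018 .036
```

```text
5.1333 [0.57563826 0.10205278 0.0531633 ] [-0.4600566   0.19863055 -0.26285206] 0.43903670739588474 yaw x -83.13267857520513 tilt [ 1.27441261e-03  2.42320370e-04 -9.99999159e-01]
tool shift [0.00017617 0.00068612 0.01716241]
```

View pics/w3.png

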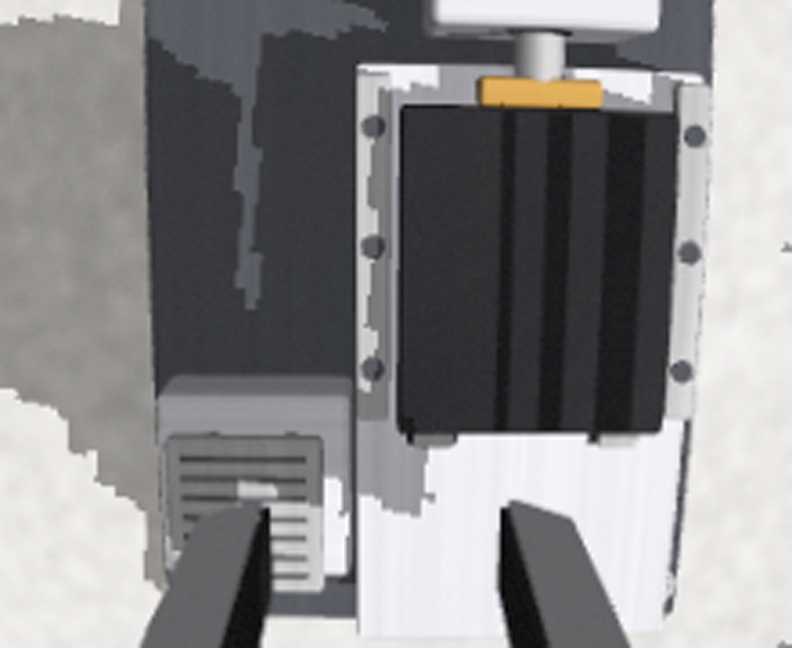

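View pics/s3.png

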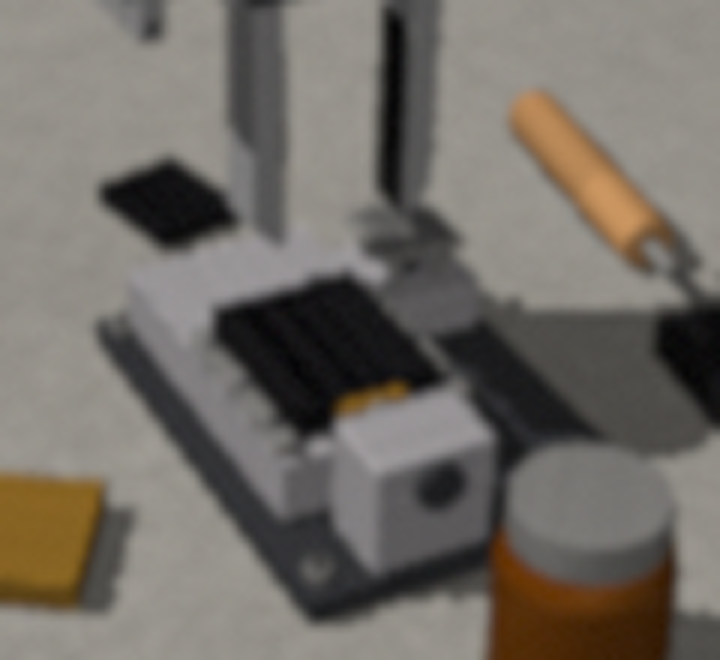

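Emit:
{"op": "send_rows", "data": {
  "motion": "0 .0005 .003 0 0 0; 0 .0005 .006 0 0 0; 0 .0005 .009 0 0 0; 0 .0005 .012 0 0 0; 0 .0005 .015 0 0 0; 0 .0005 .018 0 0 0; 0 .0005 .019 0 0 0; 0 .0005 .019 0 0 0; 0 .0005 .019 0 0 0; 0 .0005 .019 0 0 0"
}}

```text
time_s: 5.97
eef_pos: [0.5744, 0.1021, 0.0357]
tool_rot: [-0.0, 0.748, -0.664, -0.0]
wrist_force: [-5.6, -0.8, 22.9]
width: 0.441
```

```bash
python3 - <<'E'
from h import *
w=capture('wrist');save('w4',w['image'][80:260,150:370],3.6)
c=capture('scene');save('s4',c['image'][150:260,210:330],6)
E
python3 d.py .575 .1018 .036
```

```text
6.0667 [0.57445571 0.10205969 0.0357245 ] [-6.27107808 -0.42819316 23.34172278] 0.4407076097074184 yaw x -83.16645641699598 tilt [ 9.94147042e-05  3.86725063e-04 -9.99999920e-01]
tool shift [ 0.0003225  -0.00050956 -0.00027555]
```

View pics/w4.png

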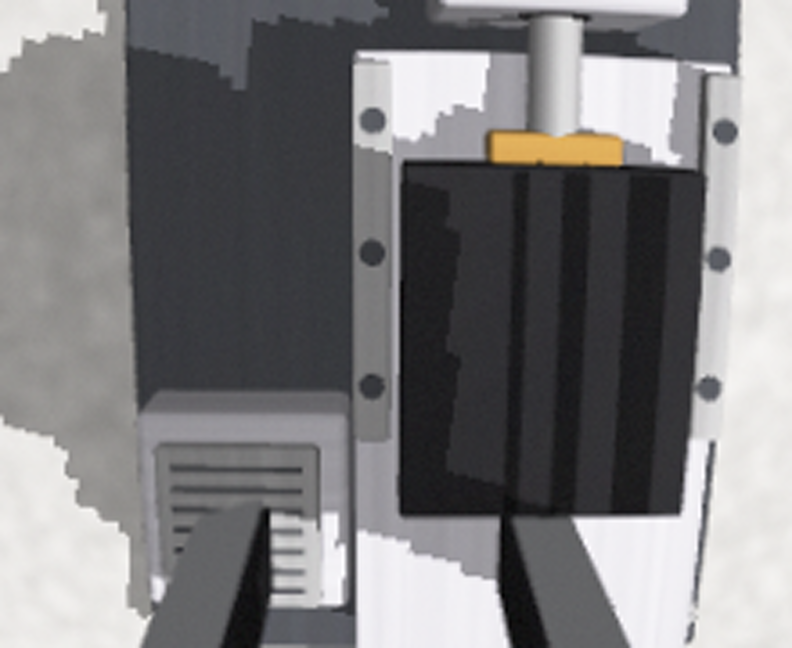

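View pics/s4.png

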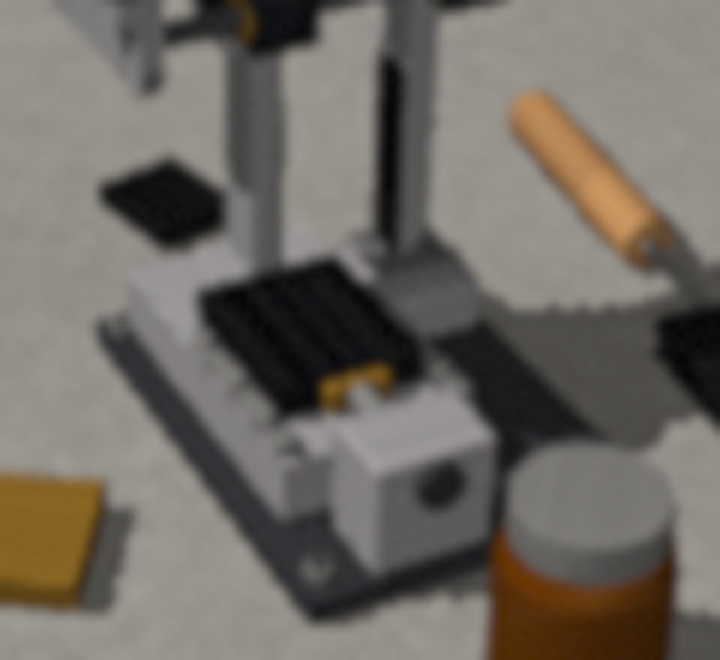

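Emit:
{"op": "send_rows", "data": {
  "motion": "0 0 0 0 0 0; 0 0 0 0 0 0; 0 0 0 0 0 0; 0 0 0 0 0 0; 0 0 0 0 0 0; 0 0 0 0 0 0; 0 0 0 0 0 0; 0 0 0 0 0 0; 0 0 0 0 0 0; 0 0 0 0 0 0"
}}

```text
time_s: 6.9
eef_pos: [0.5745, 0.1021, 0.0357]
tool_rot: [-0.0, 0.748, -0.664, -0.0]
wrist_force: [-6.0, -1.6, 22.7]
width: 0.444
```

```bash
python3 d.py .575 .1018 .036
python3 - <<'E'
from h import *
w=capture('wrist');save('w5',w['image'][80:260,150:370],3.6)
import fit
p=[.60286,.0778,.1212]
for u,v in [(402,162),(703,172),(400,515),(680,515)]:
    q=atz(w,(150+u/3.6,80+v/3.6),.045,True)-[p[0],p[1],0];c,s=np.cos(p[2]),np.sin(p[2])
    print('pad corner holder mm',1000*(c*q[0]+s*q[1]),1000*(-s*q[0]+c*q[1]))
E
```

```text
6.9 [0.57447093 0.10207565 0.03573252] [-5.9603102  -1.61664978 22.69378731] 0.4442431117490393 yaw x -83.16166840426196 tilt [ 1.30508646e-04  4.14143185e-04 -9.99999906e-01]
tool shift [ 0.00033658 -0.00049253 -0.00026753]
pad corner holder mm 44.82347897596949 24.28969950868448
pad corner holder mm 44.23694127015954 -24.940987874854887
pad corner holder mm -14.845879261915956 24.48935286921866
pad corner holder mm -15.496012993553379 -24.928926103848077
```

View pics/w5.png

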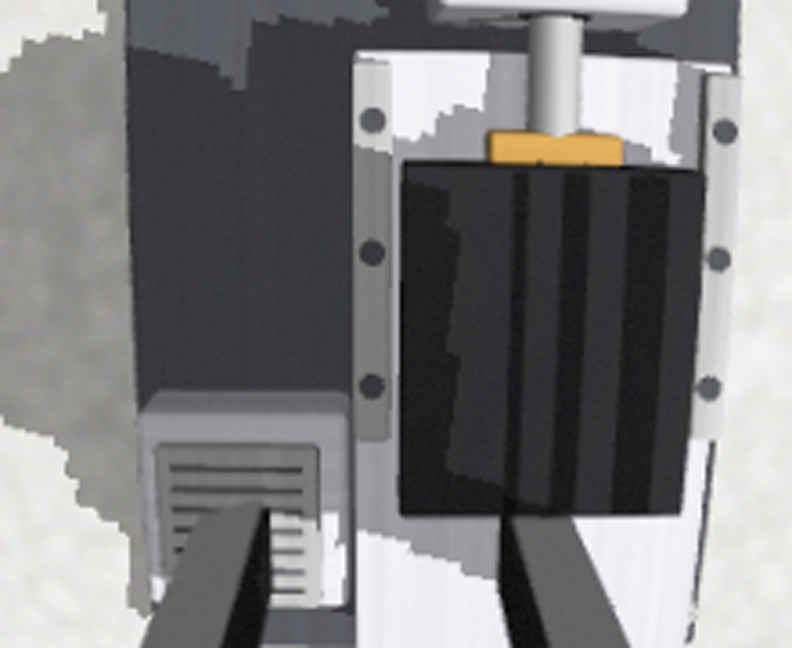

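The pad centre is at x of about 14.7 mm, so it has popped out about 10 mm. It is still and unchanged between the two pictures, and the key is bottomed. I'm handing the job in.

```bash
python3 -c "
from plant import *
print(sign_off())"
```

```text
the job is handed in; nothing more can be done
None
```

The pad is released and held as asked: one finger presses the key fully down, and the other stops the pad in the lane. I handed the job in at about 7 s of the 27 s allowed; no verdict was reported.

**What I did:** I fitted the holder's pose from the top and scene cameras and refined it with the wrist camera. I chose the pad seated in the holder as the largest of the three dark pads. I set the fingers 54 mm apart, with one over the key and the other about 20 mm in front of the pad. Then I lowered both straight down until the key bottomed.

**Last checks before handing in:**
- **Key:** fingertips at z = 35.7 mm, and the key's fully-down level is 36 mm. The upward force was about 23 N, well above the key's own spring and rubbing force, so it is at its stop.
- **Pad position:** about 10 mm out of its seat, with its centre at x ≈ 14.7 mm in the holder's frame. It was straight between the rails and looked flat.
- **Pad at rest:** wrist pictures taken about 0.9 s apart look identical.
- **Push on the finger:** about 6 N along the lane, more than the 0.3 N needed. That is above the roughly 3.6 N the spring should give, probably because it includes some friction at the key and sensor offset.
- **Other things:** the spare pad, hand paddle and jar were never approached. I did not measure their positions again at the end.

**Disagreement:** the first holder fit and the wrist-camera fit differed by about 1.5 mm. That is within the 2 mm calibration, and I used the wrist fit.

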